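Bring the label printer back into service after a roll change

TASK

The label printer on the packing bench has just been given a fresh roll and stands open and switched off. Push its cover fully shut, then switch the printer on by pressing the raised half of its power rocker down until it lies flat, then press the feed key (the wide one) fully in and let it come back out. This is all pushing and pressing with the fingertips: do not lift the cover, do not press the small round pause key, and neither pick up nor shift the scanner, the spare roll or the parts bin.

Things in the scene. Friction and masses are not known exactly. Their poses are not given: they have to be found in the camera images.
- printer: White desktop label printer, fixed on the bench: 276 mm deep, 200 wide, 161 high when shut. Origin: centre of its underside, z = 0. x level from its front (robot side) to its rear, y to its left (robot's +y at yaw 0), z up. Yaw within 0.3 rad. The front 96 mm of its top is the grey control deck; behind it the hinged cover, which when shut rises about 45 mm above the deck's rear edge.
- deck_centre (a point): Middle of the control deck's surface, at (-0.088, 0, 0.1035) in the printer frame (whose axes it has). The deck slopes down to the front by 0.175 rad. Its controls lie in one row 10 mm down-slope of this point, by printer y: black power rocker 0.060 (in a bezel 2 mm high), small round pause key 0.004, wide feed key -0.058.
- cover (a joint): Cover angle, rad: 0 shut, growing as it opens; starts at 0.55 to 0.85, stop at 1.3. White shell 200 mm wide, 162 long, 44 high, 0.2 to 0.4 kg, hinged along its rear lower edge: opening lifts its front edge up and rearward. The stiff hinge (0.36 N m friction) keeps it where it is left; pushing it shut at the front edge takes 1 to 3 N. No latch.
- cover_edge (a point): Middle of the cover's front upper edge; the flat outer face runs from here to the rear. 156 mm in front of and 44 mm above the hinge line in the cover's own frame. Moves with the cover: z = normal of the outer face, x = along it towards the rear.
- cover_hinge (a point): Middle of the cover's hinge line, at (0.118, 0, 0.116) in the printer frame; the line runs along the printer's y. x, y, z axes as the printer's.
- rocker (a joint): Angle of the power rocker, rad: 0 = off (left half raised by 0.40 rad, right half flat), 0.40 = on (left half flat, right half raised). Starts at 0 to 0.04. Friction (0.035 N m, about 3 N at the end) keeps it where it is left.
- rocker_on (a point): Middle of the top face of the rocker's left half (raised when off), 10 mm from the pivot, which runs up the slope. Rocker 28 mm long (left-right), 22 mm wide. The flat half's face stands 6 mm above the deck, the raised end 11 mm. Pressed flat, this point is at (-0.099, 0.070, 0.1077) in the printer frame. At joint 0: z = deck normal, x up the slope.
- feed (a joint): Travel of the feed key, m: 0 = out, 0.004 = fully in, along the deck normal. Spring: 1.5 N to start, 5 N fully in; comes back by itself.
- feed_top (a point): Centre of the top of the feed key: black rounded key 36 mm (left-right) by 24 mm, standing 8 mm above the deck when out. z axis = outward deck normal, x axis up the slope.
- pause (a joint): Travel of the pause key, m: 0 = out, 0.004 = fully in. Spring as the feed key's. Not to be pressed.
- pause_top (a point): Centre of the top of the round pause key, 16 mm across, standing 8 mm above the deck.
- scanner: Orange hand barcode scanner lying on its side, loose: head 85 x 66 x 46 mm, grip 33 mm thick reaching 130 mm from the origin towards its -y. Origin under the head, on the bench. Stands beside the printer.
- roll: Spare roll of white labels standing on end, loose: 84 mm across, 104 mm high. Origin: centre of its underside.
- partsbin: Small blue open bin of cam locks, loose: 115 x 95 x 55 mm. Origin: centre of its underside.
Things that resemble listed ones, but are neither listed nor needed, are in the scene too. What is meant by the partsbin is not green, and is the larger of those in its own colour.

How it is judged (in metres and radians):
On the way, in this order (a step that is already met when the one before it is completed fails the run):
1. the cover is fully shut (value of joint cover below 0.03 rad), for 0.2 s.
2. the power rocker is pressed over to on (value of joint rocker above 0.34 rad and value of joint cover below 0.03 rad), for 0.2 s.
3. the feed key is pressed fully in (all of step 2 and value of joint feed above 0.003 m), for 0.1 s.
At the end, for the whole second after the job is handed in: The cover is shut (within 0.03 rad, about 5 mm at its front edge), the rocker is over to on (beyond 0.34 of 0.40 rad), the feed and pause keys are out (within 1 mm), and the scanner, spare roll and parts bin rest within 20 mm of where they stood (all of step 2 and value of joint each of feed, pause below 0.001 m and distance of each of scanner, roll, partsbin from where it was at the start of the episode below 0.02 m and linear speed of each of scanner, roll, partsbin below 0.02 m/s); the robot touches nothing.
It fails at once if the printer is switched on while its cover is open (value of joint rocker above 0.2 rad and value of joint cover above 0.06 rad).
It fails at once if the feed key is pressed before the cover is shut and the printer is on (value of joint feed above 0.002 m and (value of joint rocker below 0.2 rad or value of joint cover above 0.06 rad)).
It fails at once if the pause key is pressed (value of joint pause above 0.002 m).
It fails at once if the cover is lifted instead of pushed shut (value of joint cover above 0.92 rad).
It fails at once if the scanner, the spare roll or the parts bin is picked up, shifted or knocked over (distance of any of scanner, roll, partsbin from where it was at the start of the episode above 0.02 m or angle between any of scanner, roll, partsbin's own z axis and vertical above 0.3 rad).
It also fails if it takes over 45 s, if anything falls off the work surface, if the arm or the gripper's body presses on something with over 40 N, if the wrist force passes 120 N, or if a joint passes its speed limit or range.

ROBOT

A 6-joint arm with a two-finger parallel gripper is mounted at the origin on the work surface. World frame = base frame: x ahead of the robot, y to its left, z up, the work surface at z = 0. Lengths are in mm, angles in rad, forces in N, time in s.
With the tool pointing down it reaches from about 275 to 750 mm from the base axis. Payload 10.2 kg.
Tool frame: the origin (TCP) lies midway between the tips of the shut fingers; the grasp point (between the pads) lies 19 mm behind it; z points along the fingers, y is the direction in which the jaws open and shut (so a half turn about z gives the same grasp; the last joint's range is limited). The gripper opens to 85 mm and grips with 20 to 120 N. Pads are 22 mm wide; open, the fingers measure 114 mm over their backs; the gripper's body (76 mm by 85 mm) begins 54 mm behind the grasp point. The pads swing forward as they close: fully open they stand 13 mm farther back than shut.
Start: joints at [-1.41, 0.313, 1.498, -0, 1.331, -0.223], TCP at [196.572, -486.817, 231.294] pointing down, gripper open.
Joint ranges: [-2.94, 2.94], [-0.97, 2.17], [0.19, 2.56], [-1.23, 4.37], [0.02, 3.11], [-2.88, 2.88]. Speed limits (rad/s): [2.39, 2.39, 3.01, 3.14, 3.14, 3.14].

INTERFACE

Orientations are given as a unit quaternion [w, x, y, z].
In Python, from rig import sense, optics, ctrl gives the robot as it stands.
- The arm moves only by the tool play_rows, never from a script. Its argument "plan" is a list of rows, each a list of 7 numbers: the shift along the world's x, y, z in mm, then the turn, a rotation vector about the world's x, y, z in rad, then the opening, from -1 (shut) to 1 (fully open), so that 0 is half open. A call has 1 to 5 rows; each row shifts and turns the pose as measured when the row begins; what a row does not reach is not made up. A row lasts 1/12 s, in which the tool goes at most 41.7 mm and 7.16 degrees, less where a joint would pass 70% of its speed; a pose out of reach is approached as far as the arm can. A call is refused whole if a number of a shift passes 41.7 or a number of a turn 0.125, either way. A call with a gripper value outside its range is refused whole. The fingers move at their own pace and stop on an object; "grip_force" is the grip in N (left out, the last holds). Time passes only in rows, so rows that do not move let the fingers close. It gives the time, the measured TCP pose, the force and the opening at its end, in the units of the state.
- sense(): the state, without advancing time (a new reading comes with each control period).
- optics.capture(name): name is "side" or "top"; returns a dict with "img" (420x560x3 uint8, blue, green, red), "fx", "fy", "cx", "cy" (pixels), "world_to_cam" (4x4, takes a point from world to camera coordinates). Camera axes: x right, y up, looking along -z (the intrinsics and any distortion apply to the point x, -y, -z); pixel columns grow to the right and rows downward; lengths in mm; the calibration is good to about 2 mm. A picture is of the moment at which its call begins. There is no depth.
- ctrl.finish_job(): hands the job in, once; it reports no verdict.
The state is a dict: "time_s": time; "joints": joint angles; "dq": joint speeds; "tau": joint torques, N m; "eef_pos": TCP position; "ee_rot": TCP orientation; "force": force on the tool from outside, world axes, zero at the start; "wrist_torque": the same for the moment, N m; "grip_width": opening from 0.0 (shut) to 1.0 (fully open).
Only numpy, scipy, OpenCV 4.12 (cv2) and the standard library are available. Lean on these libraries where they do the work, as an engineer would, in place of code of your own. Each camera call takes 0.05 s, during which the arm holds its last target. There are 200 camera calls.

## Working session

There is one attempt and no reset: what is moved stays moved. The work goes in short steps, Python scripts to look and compute and a tool call to move; the robot and the scene stay as the last step left them, time stands still between calls to the robot, and variables do not carry over. Pictures are saved under pics/ and viewed, about 8 in all and at most 12, crops included, and the job is handed in when it is done.

Besides the shell and the picture viewer there is one more tool, called as name(argument=value, ...), one argument or row to a line, values as JSON. play_rows: Moves the arm, as the interface text tells. Its arguments: {"type":"object","properties":{"plan":{"type":"array"},"grip_force":{"type":"number"}},"required":["plan"]}

```bash
mkdir -p pics; python3 - <<'E'
from rig import sense, optics
import cv2, numpy as np
for n in("side","top"):
    c=optics.capture(n); cv2.imwrite(f"pics/{n}0.png",c["img"]); np.savez(f"{n}0.npz",**c)
    print(n,c["fx"],c["fy"],c["cx"],c["cy"],[k for k in c]); print(np.round(c["world_to_cam"],4).tolist())
print(sense())
E
```

```text
side 427.0212915070919 427.0212915070919 280.4199040041818 208.17054414352629 ['img', 'fx', 'fy', 'cx', 'cy', 'world_to_cam']
[[-0.7161, -0.6979, 0.008, 336.298], [0.5233, -0.5292, 0.6679, -383.068], [-0.4619, 0.4825, 0.7442, -986.1973], [0.0, 0.0, 0.0, 1.0]]
top 496.05358157577143 496.05358157577143 274.8418391328285 211.74680733600277 ['img', 'fx', 'fy', 'cx', 'cy', 'world_to_cam']
[[0.0191, -0.9998, -0.0108, -35.1167], [0.9987, 0.0186, 0.047, -514.0749], [-0.0468, -0.0117, 0.9988, -1501.6281], [0.0, 0.0, 0.0, 1.0]]
{'time_s': 0.1, 'joints': array([-1.41041052e+00,  3.13443044e-01,  1.49835803e+00,  1.91230010e-05,
        1.33100123e+00, -2.23388658e-01]), 'dq': array([-7.18697296e-04, -4.56713456e-06, -2.11525303e-03,  1.73295153e-04,
       -1.32559951e-03,  4.63278151e-04]), 'tau': array([ 1.91722022e-03, -4.12906337e+01, -2.60139763e+01, -2.12774803e-04,
        3.09549381e-03, -1.49048714e-05]), 'eef_pos': array([ 196.53374386, -486.58164778,  230.76839143]), 'ee_rot': array([-6.04233772e-04,  9.81646321e-01,  1.90709557e-01,  2.83316731e-05]), 'force': array([-0.21579136, -0.43019911, -1.01385461]), 'wrist_torque': array([0.04139139, 0.0088829 , 0.03801486]), 'grip_width': 0.9997145520845032}
```

View pics/side0.png

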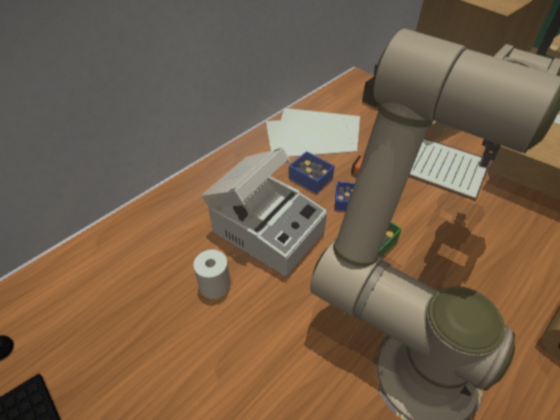

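View pics/top0.png

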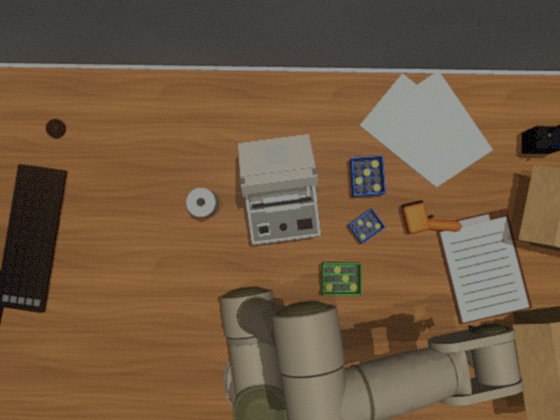

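The top view shows the printer at about (282,190), with the rocker at (263,229), pause at (283,226) and feed at (305,224). The roll is at (201,203) and the large blue bin at (367,177). The small blue (366,226) and green (341,278) bins are decoys, and the scanner is at (415,218). Candidates for the controls are the bezelled element on the +y side (rocker), the round one (pause) and the wide one (feed). I'll check them in a close crop.

```bash
python3 - <<'E'
import cv2,numpy as np
t=cv2.imread("pics/top0.png")[130:250,230:330]; s=cv2.imread("pics/side0.png")[145:275,200:330]
t=cv2.resize(t,(400,480),interpolation=cv2.INTER_CUBIC); s=cv2.resize(s,(400,400),interpolation=cv2.INTER_CUBIC)
o=np.zeros((480,800,3),np.uint8); o[:,:400]=t; o[:400,400:]=s
cv2.imwrite("pics/crop0.png",o)
E
```

```text
(no output)
```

View pics/crop0.png

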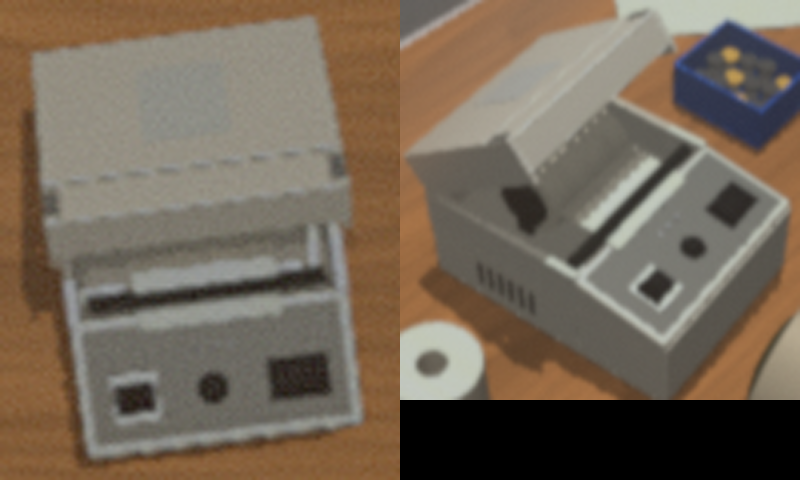

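```bash
cat > h.py <<'E'
import numpy as np
from scipy.spatial.transform import Rotation as R
from scipy.optimize import least_squares
def proj(c,p):
    p=np.atleast_2d(p); q=p@c["world_to_cam"][:3,:3].T+c["world_to_cam"][:3,3]
    return np.c_[c["cx"]+c["fx"]*q[:,0]/-q[:,2], c["cy"]-c["fy"]*q[:,1]/-q[:,2]]
def ray(c,uv):
    M=c["world_to_cam"]; d=np.array([(uv[0]-c["cx"])/c["fx"],-(uv[1]-c["cy"])/c["fy"],-1.])
    return -M[:3,:3].T@M[:3,3], M[:3,:3].T@d
def tri(c1,u1,c2,u2):
    o1,d1=ray(c1,u1);o2,d2=ray(c2,u2)
    k=np.linalg.lstsq(np.c_[d1,-d2],o2-o1,rcond=None)[0]
    a,b=o1+k[0]*d1,o2+k[1]*d2; return (a+b)/2,np.linalg.norm(a-b)
def W(pose,p):
    x,y,a=pose; return np.atleast_2d(p)@R.from_euler('z',a).as_matrix().T+[x,y,0]
N=np.array([-np.sin(.175),0,np.cos(.175)]);S=np.array([np.cos(.175),0,np.sin(.175)])
def deck(y,h): return np.array([-88,0,103.5])-10*S+h*N+[0,y,0]
E
python3 - <<'E'
from h import *
import cv2
C={n:dict(np.load(n+"0.npz")) for n in("top","side")}
box={"top":(250,205,322,238),"side":(268,200,322,250)}
for n,(x0,y0,x1,y1) in box.items():
    g=C[n]["img"][y0:y1,x0:x1].max(2)
    big=cv2.resize(g,None,fx=4,fy=4,interpolation=cv2.INTER_CUBIC)
    m=(big<65).astype(np.uint8)
    k,l,st,ce=cv2.connectedComponentsWithStats(m)
    for i in range(1,k):
        if st[i,4]>60: print(n,np.round((ce[i]+.5)/4-.5+[x0,y0],2),st[i,4]/16,st[i,:4]/4)
E
```

```text
top [260.13 205.64] 40.625 [ 2.5   0.   22.    3.25]
top [304.38 223.66] 137.3125 [47.25 13.5  15.5  11.  ]
top [282.84 226.56] 38.0 [30.   18.5   6.75  7.  ]
top [263.34 229.26] 48.375 [ 9.5  21.25  8.75  7.  ]
side [276.36 209.16] 58.25 [ 0.    0.   19.5  20.25]
side [307.36 211.13] 110.625 [32.5   5.   14.75 13.25]
side [294.76 224.95] 30.875 [23.75 22.5   7.    6.  ]
side [282.89 237.56] 47.875 [10.5  33.75  9.5   8.75]
```

```bash
python3 - <<'E'
from h import *
C={n:dict(np.load(n+"0.npz")) for n in("top","side")}
P=np.array([deck(60,7),deck(4,6),deck(-58,6)])
obs={"top":[[263.34,229.26],[282.84,226.56],[304.38,223.66]],"side":[[282.89,237.56],[294.76,224.95],[307.36,211.13]]}
for i in range(3): print(tri(C["top"],obs["top"][i],C["side"],obs["side"][i]))
f=lambda q:np.concatenate([(proj(C[n],W(q,P))-obs[n]).ravel() for n in obs])
r=least_squares(f,[500,-50,.1]);print(r.x,np.round(r.fun,2))
for n in obs: print(n,(least_squares(lambda q:(proj(C[n],W(q,P))-obs[n]).ravel(),[500,-50,.1]).x))
def edge(a,y): # cover opens by angle a
    return np.array([118-156*np.cos(a)+44*np.sin(a),y,116+156*np.sin(a)+44*np.cos(a)])
eo={"top":[[241.2,176.6],[313.5,167.5]],"side":[[235.8,188.2],[281.2,148.9]]}
g=lambda a:np.concatenate([(proj(C[n],W(r.x,[edge(a[0],100),edge(a[0],-100)]))-eo[n]).ravel() for n in eo])
c=least_squares(g,[.7]);print(c.x,np.round(c.fun,1))
for i in range(2): print(tri(C["top"],eo["top"][i],C["side"],eo["side"][i]))
print("corners",W(r.x,[edge(c.x[0],y) for y in(100,0,-100)]),"shut edge",W(r.x,edge(0,0)))
for nm,p in dict(rock=deck(60,8),rock_on=deck(70,8),pause=deck(4,8),feed=deck(-58,8),hinge=[118,0,116]).items(): print(nm,np.round(W(r.x,p),1))
for nm,uv,z in(("roll",(201,203),104),("bin",(367,177),30),("scan",(415,218),30)):
    o,d=ray(C["top"],uv);print(nm,o+d*(z-o[2])/d[2])
E
```

```text
(array([458.70281834,   4.75715851, 102.70736367]), np.float64(2.312978026711726))
(array([467.64345608, -50.84587112,  99.13979079]), np.float64(2.04404076329122))
(array([ 477.15370925, -112.51299852,   98.32586505]), np.float64(2.018893161121675))
[ 5.64106522e+02 -3.78697596e+01  1.51679789e-01] [-0.42  0.83 -0.47  0.88 -0.46  0.9  -0.43 -0.73 -0.26 -1.27 -0.2  -1.42]
top [ 5.66597443e+02 -3.89637676e+01  1.53195072e-01]
side [ 5.60908111e+02 -3.59519529e+01  1.47895872e-01]
[0.70672069] [-2.   6.1  2.6  4.9 -5.  -1.3 -2.2 -5. ]
(array([587.39144738,  54.73131937, 232.38336376]), np.float64(20.19946120184723))
(array([ 614.33883057, -133.84742626,  229.50035383]), np.float64(21.097246732000112))
corners [[ 576.60975185   65.2028761   250.75936108]
 [ 591.71963659  -33.64898976  250.75936108]
 [ 606.82952133 -132.50085562  250.75936108]] shut edge [[526.54281334 -43.6115158  160.        ]]
rock [[456.9   6.4 109.6]]
rock_on [[455.4  16.3 109.6]]
pause [[465.4 -48.9 109.6]]
feed [[ 474.8 -110.2  109.6]]
hinge [[680.8 -20.  116. ]]
roll [531.52434512 186.07592453 104.        ]
bin [ 623.96437057 -301.74597339   30.        ]
scan [ 502.84655505 -446.90771762   30.        ]
```

play_rows(
  plan=[
    [20,24,25,0,0,-0.06,-1],
    [20,24,25,0,0,-0.06,-1],
    [20,24,25,0,0,-0.06,-1],
    [22,27,20,0,0,-0.05,-1],
    [26,30,5,0,0,0,-1],
  ],
)

```text
time_s: 0.52
eef_pos: [303.1, -354.8, 329.9]
ee_rot: [-0.006, 0.998, 0.066, 0.0]
force: [0.7, 0.1, 0.6]
grip_width: 0.297
```

play_rows(
  plan=[
    [26,31,0,0,0,0,-1],
    [26,31,0,0,0,0,-1],
    [26,31,0,0,0,0,-1],
    [26,31,0,0,0,0,-1],
    [26,31,0,0,0,0,-1],
  ],
)

```text
time_s: 0.93
eef_pos: [435.9, -193.2, 331.8]
ee_rot: [-0.004, 0.998, 0.064, 0.001]
force: [0.3, -0.6, 0.2]
grip_width: -0.003
```

```bash
python3 - <<'E'
from rig import sense
from h import *
s=sense();print(s["time_s"],s["eef_pos"],R.from_quat(s["ee_rot"],scalar_first=True).as_matrix().round(3),s["joints"],s["force"],s["grip_width"])
E
```

```text
0.9333 [ 435.87850558 -193.19425515  331.83633974] [[ 0.992  0.129  0.001]
 [ 0.129 -0.992  0.008]
 [ 0.003 -0.008 -1.   ]] [-0.66777002  0.15186568  1.44165325  0.00750196  1.5520795   0.77379858] [ 0.26282552 -0.56172128  0.24676597] -0.0029525020376692953
```

play_rows(
  plan=[
    [28,28,0,0,0,0.02,-1],
    [28,28,0,0,0,0,-1],
    [28,28,0,0,0,0,-1],
    [28,28,-5,0,0,0,-1],
    [28,28,-10,0,0,0,-1],
  ],
)

```text
time_s: 1.35
eef_pos: [579.9, -44.2, 317.9]
ee_rot: [-0.004, 0.997, 0.076, 0.002]
force: [0.1, -0.9, -0.7]
grip_width: -0.002
```

play_rows(
  plan=[
    [15,15,-15,0,0,0,-1],
    [5,5,-10,0,0,0,-1],
    [0,0,0,0,0,0,-1],
  ],
)

```text
time_s: 1.6
eef_pos: [603.1, -17.0, 287.5]
ee_rot: [-0.005, 0.997, 0.079, -0.0]
force: [-0.9, -0.7, 0.1]
grip_width: 0.0
```

```bash
python3 - <<'E'
from rig import sense, optics
import cv2,numpy as np
o=np.zeros((520,800,3),np.uint8)
from h import *
p=sense()["eef_pos"];print(p)
c=optics.capture("top");print("top",proj(c,p));i=c["img"][110:250,220:330];np.savez("top1.npz",**c);o[:509,:400]=cv2.resize(i,(400,509),interpolation=2)
c=optics.capture("side");print("side",proj(c,p));i=c["img"][120:280,190:330];np.savez("side1.npz",**c);o[:457,400:]=cv2.resize(i,(400,457),interpolation=2)
cv2.imwrite("pics/c1.png",o)
E
```

```text
[603.08492993 -16.95990339 287.51175084]
top [[270.96256182 171.24791634]]
side [[247.58281922 154.33083934]]
```

View pics/c1.png

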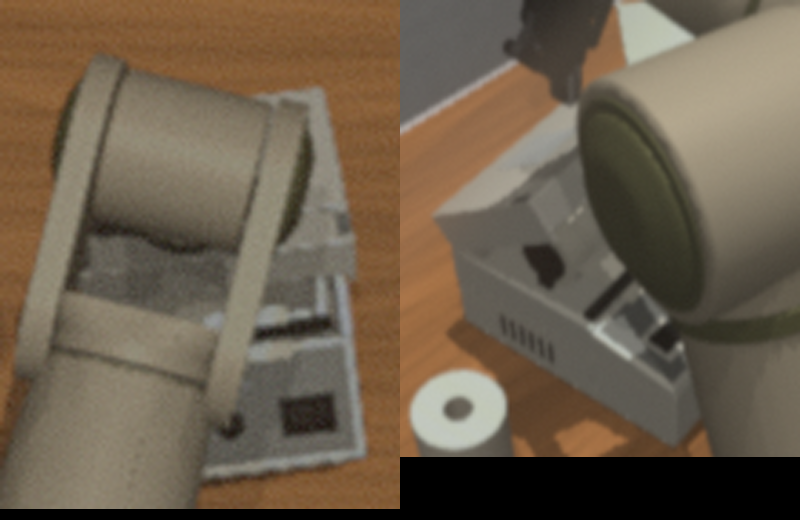

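play_rows(
  plan=[
    [0,-3,-12,0,0,0,-1],
    [0,-3,-12,0,0,0,-1],
    [0,-2,-6,0,0,0,-1],
    [0,-2,-5,0,0,0,-1],
  ],
)

```text
time_s: 2.03
eef_pos: [601.2, -34.1, 260.0]
ee_rot: [-0.003, 0.997, 0.076, 0.005]
force: [-0.2, 0.1, 0.7]
grip_width: -0.004
```

play_rows(
  plan=[
    [0,0,-8,0,0,0,-1],
    [0,0,-8,0,0,0,-1],
    [-5,0,-7,0,0,0,-1],
    [-5,0,-7,0,0,0,-1],
  ],
)

```text
time_s: 2.37
eef_pos: [591.3, -37.2, 230.9]
ee_rot: [-0.001, 0.997, 0.074, 0.008]
force: [-0.2, -0.6, 2.9]
grip_width: -0.001
```

play_rows(
  plan=[
    [-11,-1,-11,0,0,0,-1],
    [-10,-1,-12,0,0,0,-1],
    [-8,-1,-13,0,0,0,-1],
    [-7,0,-13,0,0,0,-1],
  ],
)

```text
time_s: 2.7
eef_pos: [555.0, -41.7, 182.7]
ee_rot: [0.001, 0.997, 0.074, 0.012]
force: [1.3, -1.2, 1.2]
grip_width: 0.002
```

play_rows(
  plan=[
    [-6,0,-12,0,0,0,-1],
    [-2,0,-7,0,0,0,-1],
    [0,0,-4,0,0,0,-1],
    [0,0,-3,0,0,0,-1],
  ],
)

```text
time_s: 3.03
eef_pos: [545.5, -42.3, 159.6]
ee_rot: [0.002, 0.997, 0.073, 0.013]
force: [-17.7, 4.4, 41.8]
grip_width: -0.0
```

play_rows(
  plan=[
    [0,0,-1,0,0,0,-1],
    [0,0,-1,0,0,0,-1],
    [0,0,-1,0,0,0,-1],
    [0,0,20,0,0,0,-1],
    [0,0,25,0,0,0,-1],
  ],
)

```text
time_s: 3.45
eef_pos: [544.8, -41.8, 201.5]
ee_rot: [0.001, 0.997, 0.073, 0.01]
force: [0.3, 0.3, -0.1]
grip_width: 0.0
```

play_rows(
  plan=[
    [-30,20,15,0,0,0,-1],
    [-30,25,10,0,0,0,-1],
    [-20,20,10,0,0,0,-1],
    [0,0,0,0,0,0,-1],
  ],
)

```text
time_s: 3.78
eef_pos: [464.2, 23.7, 240.1]
ee_rot: [0.001, 0.997, 0.072, 0.013]
force: [-0.2, -1.0, 1.2]
grip_width: -0.001
```

```bash
python3 - <<'E'
from rig import sense, optics
import cv2,numpy as np
o=np.zeros((520,800,3),np.uint8)
from h import *
s=sense();p=s["eef_pos"];print(p,R.from_quat(s["ee_rot"],scalar_first=True).as_matrix().round(3),s["force"])
c=optics.capture("top");print("top",proj(c,p));i=c["img"][110:250,220:330];np.savez("top2.npz",**c);o[:509,:400]=cv2.resize(i,(400,509),interpolation=2)
c=optics.capture("side");print("side",proj(c,p));i=c["img"][120:280,190:330];np.savez("side2.npz",**c);o[:457,400:]=cv2.resize(i,(400,457),interpolation=2)
cv2.imwrite("pics/c2.png",o)
E
```

```text
[464.24238377  23.73631692 240.10197619] [[ 0.989  0.143  0.026]
 [ 0.143 -0.99  -0.001]
 [ 0.026  0.005 -1.   ]] [-0.20064137 -0.9666336   1.16338446]
top [[254.53704964 226.69924028]]
side [[275.85937464 204.93210587]]
```

View pics/c2.png

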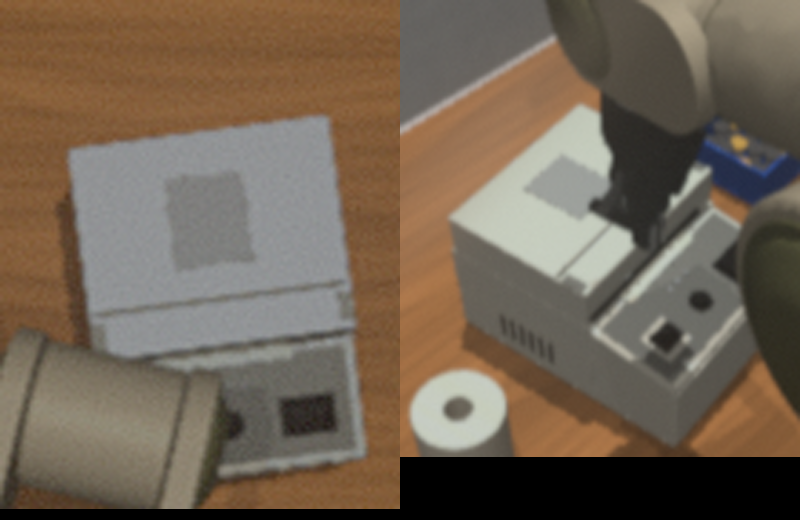

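The cover is shut in both views: its front lip is flush at top-crop row ~350. The rocker shows at side-crop (668,335) and the tip at (643,246), which matches the projection. Next I tilt the tool to the deck normal and go above the rocker's left half.

play_rows(
  plan=[
    [-4,1,-30,0.011,-0.074,0,-1],
    [-4,1,-30,0.011,-0.074,0,-1],
    [-4,1,-25,0,0,0,-1],
    [-2,0,-12,0,0,0,-1],
    [0,0,0,0,0,0,-1],
  ],
)

```text
time_s: 4.3
eef_pos: [454.4, 21.3, 136.0]
ee_rot: [-0.003, 0.994, 0.069, 0.09]
force: [-0.4, 0.3, -0.8]
grip_width: -0.0
```

```bash
python3 - <<'E'
from rig import sense, optics
import cv2,numpy as np
from h import *
s=sense();p=s["eef_pos"];print(p,R.from_quat(s["ee_rot"],scalar_first=True).as_matrix().round(3),s["force"])
c=optics.capture("side");print("side",proj(c,p));i=c["img"][180:260,250:330]
cv2.imwrite("pics/c3.png",cv2.resize(i,(560,560),interpolation=2))
E
```

```text
[454.41950246  21.28520556 136.04351171] [[ 0.974  0.138  0.179]
 [ 0.136 -0.99   0.019]
 [ 0.18   0.006 -0.984]] [-0.44431638  0.26891149 -0.80000516]
side [[279.28588389 234.02999647]]
```

View pics/c3.png

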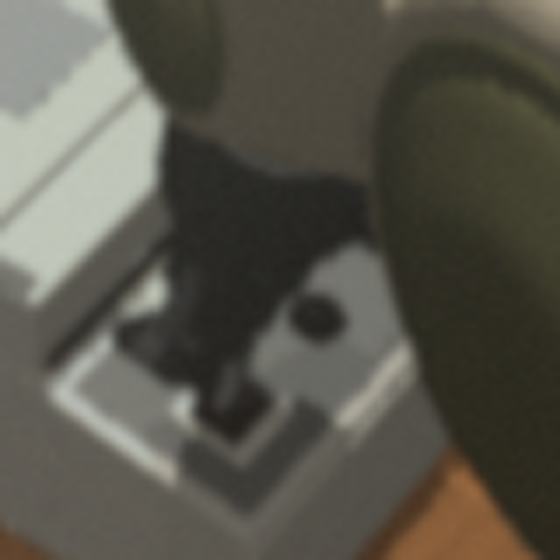

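play_rows(
  plan=[
    [-7,6,-5,0,0,0,-1],
    [0,0,0,0,0,0,-1],
    [1,0,-8,0,0,0,-1],
    [2,0,-8,0,0,0,-1],
  ],
)

```text
time_s: 4.68
eef_pos: [454.1, 26.3, 117.7]
ee_rot: [-0.002, 0.993, 0.068, 0.094]
force: [-0.3, 0.2, 0.2]
grip_width: -0.0
```

play_rows(
  plan=[
    [-1,1,-3,0,0,0,-1],
    [0,0,-3,0,0,0,-1],
    [0,0,-3,0,0,0,-1],
  ],
)

```text
time_s: 4.93
eef_pos: [453.8, 27.3, 107.2]
ee_rot: [-0.002, 0.993, 0.069, 0.094]
force: [0.5, -0.9, 0.1]
grip_width: -0.002
```

```bash
python3 - <<'E'
from rig import sense, optics
import cv2,numpy as np
from h import *
s=sense();p=s["eef_pos"];print(p,s["force"])
c=optics.capture("side");print("side",proj(c,p));i=c["img"][180:260,250:330]
cv2.imwrite("pics/c4.png",cv2.resize(i,(560,560),interpolation=2))
E
```

```text
[453.79063115  27.31947254 107.20008201] [ 0.52777449 -0.88353742  0.08899737]
side [[277.75889111 242.42487823]]
```

View pics/c4.png

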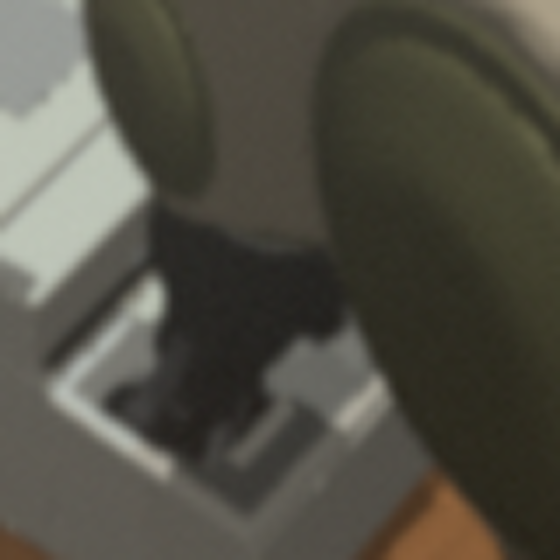

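The tip at crop (193,440) sits just left of the rocker and feels no force, so it passed beside it. The fingertips must be narrower than I assumed. I'll raise, shift about 8 mm right and press again.

play_rows(
  plan=[
    [-1,0,8,0,0,0,-1],
    [-1,0,8,0,0,0,-1],
    [1,-9,0,0,0,0,-1],
    [0,0,0,0,0,0,-1],
  ],
)

```text
time_s: 5.32
eef_pos: [452.6, 17.7, 124.9]
ee_rot: [-0.002, 0.993, 0.069, 0.094]
force: [-0.2, 0.2, -0.4]
grip_width: -0.001
```

play_rows(
  plan=[
    [0,0,-4,0,0,0,-1],
    [0,0,-4,0,0,0,-1],
    [0,0,-3,0,0,0,-1],
  ],
)

```text
time_s: 5.57
eef_pos: [453.2, 16.8, 114.3]
ee_rot: [-0.002, 0.993, 0.068, 0.095]
force: [-0.2, 0.7, 0.4]
grip_width: 0.005
```

play_rows(
  plan=[
    [0,0,-2,0,0,0,-1],
    [0,0,-2,0,0,0,-1],
    [0,0,-2,0,0,0,-1],
  ],
)

```text
time_s: 5.82
eef_pos: [453.3, 17.3, 107.3]
ee_rot: [-0.002, 0.993, 0.068, 0.095]
force: [-0.5, 2.5, 3.8]
grip_width: -0.0
```

Contact is now felt at 3.8 N. I'll continue to the hard stop.

play_rows(
  plan=[
    [0,0,-2,0,0,0,-1],
    [0,0,-2,0,0,0,-1],
    [0,0,-2,0,0,0,-1],
  ],
)

```text
time_s: 6.07
eef_pos: [453.7, 17.3, 106.7]
ee_rot: [-0.001, 0.993, 0.07, 0.096]
force: [-20.3, -0.5, 40.6]
grip_width: 0.001
```

play_rows(
  plan=[
    [-2,0,20,0,0,0,-1],
    [-2,0,25,0,0,0,-1],
    [5,-35,5,0,0,0,-1],
    [6,-35,0,0,0,0,-1],
    [6,-35,0,0,0,0,-1],
  ],
)

```text
time_s: 6.48
eef_pos: [465.0, -85.5, 159.4]
ee_rot: [-0.001, 0.993, 0.076, 0.095]
force: [-0.1, 0.1, -0.0]
grip_width: -0.002
```

play_rows(
  plan=[
    [4,-23,-5,0,0,0,-1],
    [0,0,0,0,0,0,-1],
  ],
)

```text
time_s: 6.65
eef_pos: [469.8, -114.8, 154.3]
ee_rot: [0.0, 0.993, 0.074, 0.096]
force: [-0.8, 0.5, -1.3]
grip_width: 0.001
```

```bash
python3 - <<'E'
from rig import sense, optics
import cv2,numpy as np
o=np.zeros((400,800,3),np.uint8)
from h import *
s=sense();p=s["eef_pos"];print(p,s["force"])
c=optics.capture("side");print("side",proj(c,p));i=c["img"][185:255,260:330]
o[:,:400]=cv2.resize(i,(400,400),interpolation=2)
c=dict(np.load("side0.npz"));o[:,400:]=cv2.resize(c["img"][185:255,260:330],(400,400),interpolation=2)
cv2.imwrite("pics/c5.png",o)
E
```

```text
[ 469.84628065 -114.76646534  154.28355031] [-0.81392867  0.49753734 -1.29694068]
side [[310.72604893 198.24812041]]
```

View pics/c5.png

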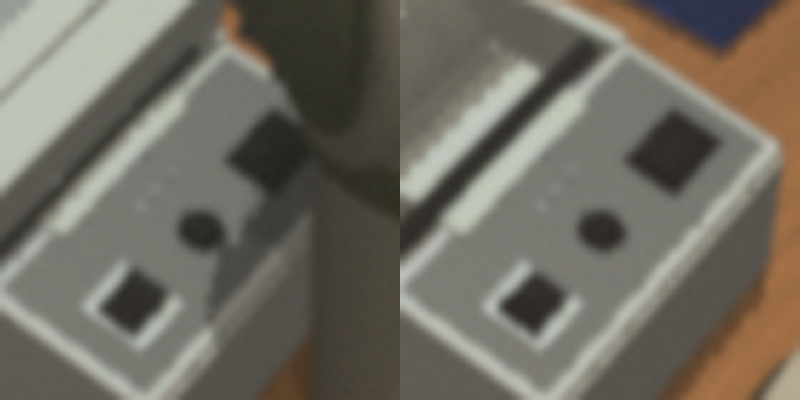

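```bash
python3 - <<'E'
from rig import optics
import cv2
from h import *
pose=(560.9,-36,.148)
def corners(a): # a joint angle; halves form V of .4
    L=.4-a; Rr=a; out=[]
    for sx in(-11,11):
        for s,t in((1,L),(-1,Rr)): out.append(deck(60+s*14*np.cos(t),6+14*np.sin(t))+sx*S)
    return np.array(out)
c1=optics.capture("side"); c0=dict(np.load("side0.npz"))
for nm,a in(("off",0),("mid",.2),("on",.4)):
    q=proj(c1,W(pose,corners(a)));print(nm,"umin,umax,vmin,vmax",np.r_[q[:,0].min(),q[:,0].max(),q[:,1].min(),q[:,1].max()].round(1),q.round(1).tolist())
for nm,c in(("before",c0),("now",c1)):
    g=cv2.resize(c["img"][225:250,270:296].max(2),None,fx=8,fy=8,interpolation=2)
    k,l,st,ce=cv2.connectedComponentsWithStats((g<75).astype(np.uint8))
    i=1+np.argmin(abs(ce[1:]-[104,100]).sum(1)); m=(l==i).astype(np.uint8)
    h=max(cv2.findContours(m,0,2)[0],key=len)
    print(nm,(ce[i]/8+[270,225]).round(2),st[i,4]/64,(cv2.approxPolyDP(h,10,True)[:,0]/8+[270,225]).round(1).tolist())
E
```

```text
off umin,umax,vmin,vmax [276.7 289.1 232.4 242.7] [[283.5, 242.7], [289.1, 237.1], [276.7, 237.8], [282.4, 232.4]]
mid umin,umax,vmin,vmax [276.3 289.2 231.9 243.4] [[283.1, 243.4], [289.2, 236.6], [276.3, 238.6], [282.5, 231.9]]
on umin,umax,vmin,vmax [276.1 289.2 231.5 244.1] [[282.9, 244.1], [289.2, 236.3], [276.1, 239.2], [282.5, 231.5]]
before [283.38 237.94] 55.40625 [[284.1, 233.4], [278.2, 238.2], [283.1, 242.6], [288.2, 237.0]]
now [283.53 237.73] 59.15625 [[283.8, 232.6], [278.4, 238.9], [283.0, 242.6], [288.5, 236.4]]
```

play_rows(
  plan=[
    [-1,2,-12,0,0,0,-1],
    [1,2,-12,0,0,0,-1],
    [1,0,-8,0,0,0,-1],
    [1,0,-4,0,0,0,-1],
  ],
)

```text
time_s: 7.08
eef_pos: [471.0, -104.3, 117.7]
ee_rot: [-0.0, 0.992, 0.077, 0.096]
force: [-0.1, -0.6, -0.7]
grip_width: -0.0
```

play_rows(
  plan=[
    [1,-6,-3,0,0,0,-1],
    [0,0,-2,0,0,0,-1],
    [0,0,-2,0,0,0,-1],
  ],
)

```text
time_s: 7.33
eef_pos: [472.2, -109.4, 110.1]
ee_rot: [-0.001, 0.992, 0.078, 0.096]
force: [-0.6, 0.4, -0.5]
grip_width: -0.003
```

play_rows(
  plan=[
    [0,0,-2,0,0,0,-1],
    [0,0,-2,0,0,0,-1],
    [0,0,-2,0,0,0,-1],
  ],
)

```text
time_s: 7.58
eef_pos: [473.1, -109.4, 105.0]
ee_rot: [-0.0, 0.992, 0.078, 0.097]
force: [-9.2, 4.5, 25.3]
grip_width: -0.002
```

play_rows(
  plan=[
    [0,0,-1,0,0,0,-1],
    [0,0,-1,0,0,0,-1],
    [0,0,-1,0,0,0,-1],
  ],
)

```text
time_s: 7.83
eef_pos: [473.1, -109.4, 105.3]
ee_rot: [-0.0, 0.992, 0.079, 0.098]
force: [-7.9, 2.3, 13.4]
grip_width: 0.0
```

play_rows(
  plan=[
    [-3,0,20,0,0,0,-1],
    [-3,0,30,0,0,0,-1],
    [-5,-20,30,0,0,0,-1],
    [-15,-30,20,0,0,0,-1],
    [-25,-30,5,0,0,0,-1],
  ],
)

```text
time_s: 8.25
eef_pos: [420.7, -187.3, 213.6]
ee_rot: [-0.001, 0.992, 0.083, 0.096]
force: [1.2, -0.8, -0.2]
grip_width: 0.002
```

play_rows(
  plan=[
    [-25,-30,0,0,0,0,-1],
    [-25,-30,0,0,0,0,-1],
    [-15,-35,0,0,0,0,-1],
    [-10,-35,0,0,0,0,-1],
    [0,0,0,0,0,0,-1],
  ],
)

```text
time_s: 8.67
eef_pos: [338.4, -326.9, 217.1]
ee_rot: [0.004, 0.992, 0.082, 0.098]
force: [1.8, 1.1, -0.4]
grip_width: 0.001
```

```bash
python3 - <<'E'
from rig import sense, optics
import cv2,numpy as np
o=np.zeros((480,800,3),np.uint8)
s=sense();print(s["eef_pos"],s["force"])
c=optics.capture("side");o[:400,400:]=cv2.resize(c["img"][145:275,200:330],(400,400),interpolation=2)
c=optics.capture("top");o[:,:400]=cv2.resize(c["img"][130:250,230:330],(400,480),interpolation=2)
a=cv2.imread("pics/top0.png").astype(int);d=abs(c["img"].astype(int)-a).max(2)
for n,(x,y) in dict(roll=(201,203),bin=(367,177),scan=(430,220)).items(): print(n,(d[y-25:y+25,x-25:x+25]>40).mean())
cv2.imwrite("pics/c6.png",o)
E
```

```text
[ 338.41536651 -326.90499773  217.07633368] [ 1.84836707  1.11207883 -0.35548566]
roll 0.0
bin 0.0
scan 0.0
```

View pics/c6.png

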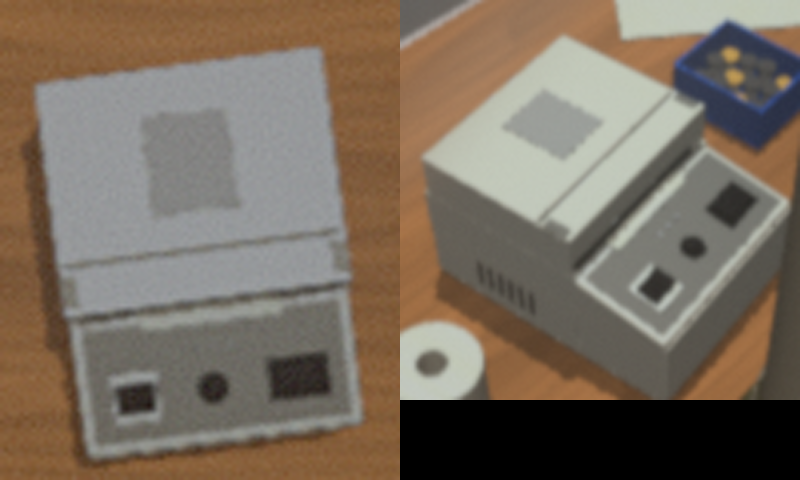

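The final view shows the cover shut (front lip at top-crop row ~300). The rocker, pause and feed are at (137,398), (213,388) and (300,377), with the keys out, and the neighbours are unmoved.

```bash
python3 -c "
from rig import ctrl; print(ctrl.finish_job())"
```

```text
the job is handed in; nothing more can be done
None
```

I pushed the cover shut, pressed the rocker over to on, pressed the feed key in and let it go, then moved the arm clear. I handed the job in at about 8.7 s; no verdict was reported.

- **Cover:** I pressed it until it stopped at about 42 N, and both cameras show it closed.
- **Rocker:** The first press passed just left of it with no contact force. After shifting about 9 mm right, the second press reached its stop at 41 N. The stop height was 106.7 mm against 107.7 expected. Its corners in the side image then moved 0.6–0.8 px in the directions expected for on, against 0.8–1.4 px predicted for three of the corners. The fourth, front corner did not move. That is supportive, but too coarse to read the angle exactly.
- **Feed key:** It went to its stop at 25 N and was held for about 0.25 s. In the last image it looks fully out.
- **Everything else:** The pause key was not touched. Image differences around the roll, the large blue bin and the scanner were zero, so they did not move visibly.
- **Measurement disagreements:** The two cameras' rays missed each other by about 2 mm, which put the keys about 8 mm low by triangulation. I used the given heights and contact forces instead. My hand-picked cover-edge points were also about 5 px off the fitted cover angle, but following the closing arc by contact did not depend on them.

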